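Move three culture samples on by one step at the microscope bench

ROBOT

A 7-joint arm with a two-finger parallel gripper is mounted at the origin on the work surface. World frame = base frame: x ahead of the robot, y to its left, z up, the work surface at z = 0. Lengths are in mm, angles in degrees, forces in N, time in s.
With the tool pointing down it reaches from about 425 to 875 mm from the base axis. Payload 4.7 kg.
Tool frame: the origin (TCP) lies at the very end of the fingers, on their centre line; the grasp point (between the pads) lies 19 mm behind it (manip.grip_depth is the distance from the TCP to the grasp point, in mm); z points along the fingers, y is the line along which they close (so a half turn about z gives the same grasp; the last joint's range is limited). The gripper opens to 85 mm and grips with 20 to 120 N. Pads are 22 mm wide; open, the fingers measure 114 mm over their backs; the gripper's body (76 mm by 85 mm) begins 54 mm behind the grasp point. The pads swing forward as they close: fully open they stand 13 mm farther back than shut.
Start: joints at [-66.687, 18.392, -4.016, 83.108, 1.295, 78.541, -3.26], TCP at [248.833, 600.506, 231.349] pointing down, gripper open.
Joint ranges: [-163.93, 163.93], [-17.29, 119.83], [-79.2, 71.16], [3.27, 140.29], [-89.18, 269.18], [5.43, 117.66], [-154.24, 154.24]. Speed limits (degrees/s): [147.25, 147.25, 180, 180, 180, 180, 180].

INTERFACE

Orientations are given as [roll, pitch, yaw] about the fixed x, y, z axes, in that order (R = Rz(yaw) Ry(pitch) Rx(roll)).
In Python, from plant import manip gives the robot as it stands.
- The arm moves only by the tool play_rows, never from a script. Its argument "steps" is a list of rows, each a list of 7 numbers: the turn, a rotation vector about the tool's x, y, z in rad, then the shift along the tool's x, y, z in mm, then the gripper's target within -1 to 1 (shut at 1, half-way at 0, fully open at -1). In form: [[wx, wy, wz, dx, dy, dz, grip], ...]. A call has 1 to 10 rows; each row shifts and turns the commanded pose from where the row before left it, along the tool's axes as they then stand; what a row does not reach is not made up. A row lasts 1/12 s, in which the tool goes at most 41.7 mm and 7.16 degrees, less where a joint would pass 70% of its speed; a pose out of reach is approached as far as the arm can. A call is refused whole if a number of a shift passes 41.7 or a number of a turn 0.125, either way. A call with a gripper value outside its range is refused whole. The fingers move at their own pace and stop on an object; the grip force is fixed at half the most. Time passes only in rows, so rows that do not move let the fingers close. It gives the time, the measured TCP pose, the force, the opening and the grip force at its end, in the units of the state.
- manip.get_state(): the state, without advancing time (a new reading comes with each control period).
- manip.read_camera(name): name is "scene" or "top"; returns a dict with "color" (400x640x3 uint8, blue, green, red), "range_z" (400x640 float32, mm along the optical axis (not along the pixel's ray), 0 where there is no reading), "fx", "fy", "cx", "cy" (pixels), "xyz" and "attitude" of the camera in the world. Camera axes: x right, y down, z forward; pixel columns grow to the right and rows downward; lengths in mm; the calibration is good to about 2 mm. A picture is of the moment at which its call begins.
- manip.job_done(): hands the job in; it is judged then, once.
The state is a dict: "t": time; "joint_positions": joint angles; "joint_velocities": joint speeds; "effort": joint torques, N m; "position": TCP position; "tool_rot": TCP orientation; "force": force on the tool from outside, world axes, zero at the start; "torque": the same for the moment, N m; "width": finger opening in mm; "grip_force": force on a finger pad.
Only numpy, scipy, OpenCV 4.12 (cv2) and the standard library are available. Lean on these libraries where they do the work, as an engineer would, in place of code of your own. Each camera call takes 0.05 s, during which the arm holds its last target. There are 200 camera calls.

TASK

Move the three samples on by one step: the dish from the cooling block goes onto the viewing plate, the flask from the viewing plate goes onto the carrier tray, and the jar from the carrier tray goes onto the cooling block. All three places are taken, so on the way set one of the samples down on the empty round mat and let go of it there. At the end each sample stands upright in the middle of its new place with the mat empty again; never tip a sample over, and leave the weight, the eyepiece and the objective where they are.

Things in the scene. Friction and masses are not known exactly. Their poses are not given: they have to be found in the camera images.
- flask: Loose culture flask lying flat, amber with a white screw cap: 90 mm long (along its x, cap at +x), 46 mm wide (y), 26 mm high. The flat sides to grip run from x = -45 to +17 mm; shoulder, neck and cap (24 mm across) follow. About 70 g. Origin: centre of its 90 x 46 mm footprint, on the underside; z up. It starts on the viewing plate, long axis within 0.4 rad of the plate's x axis.
- dish: Loose round flat dish with lid, white: 55 mm in diameter at the lid (52 mm at the foot, lid skirt from 8 mm up), 20 mm high, about 50 g. Origin: centre of the underside; z up. It starts on the cooling block.
- jar: Loose round sample jar standing upright, amber with a paper band and black cap: 44 mm in diameter, 62 mm high (cap from 48 mm up, also 44 mm wide), about 130 g. Origin: centre of the underside; z up. It starts on the carrier tray.
- viewing_plate: Fixed light base for viewing samples: black rectangular slab 120 (x) x 104 (y) mm, 30 mm high, with a flush round white window (72 mm with its steel ring) in the middle of the flat top and a small dimmer knob on its -x side. Origin: centre of the underside, so the top is at z = 30 mm. New place of the dish.
- cooling_block: Fixed square grey metal block with fins at the sides, 104 x 104 mm, 24 mm high, flat top with a fine cross scribed through its centre. Origin: centre of the underside, so the top is at z = 24 mm. New place of the jar.
- carrier_tray: Fixed thin perforated steel tray, 124 (x) x about 108 (y) mm, with flat floor 4 mm high and a lip standing to 8 mm along each of its two long sides (y = +-52 mm, 3 mm thick). Origin: centre of the underside, so the floor is at z = 4 mm. New place of the flask, which may lie at any angle.
- parking_mat: Fixed round dark rubber mat, 120 mm in diameter, 4 mm thick, with a thin grey ring line near its edge; empty at the start. Origin: centre of the underside, so the top is at z = 4 mm. The free spot.
- weight: Loose brass calibration weight with a knob on top, 32 mm in diameter, 42 mm high; not to be moved. Origin: centre of the underside.
- eyepiece: Loose microscope eyepiece standing upright, steel tube 26 mm in diameter with a black head 36 mm in diameter, 50 mm high; not to be moved. Origin: centre of the underside.
- objective: Loose steel microscope objective standing nose up, 30 mm in diameter at the foot, tapering, 46 mm high; not to be moved. Origin: centre of the underside.
Mind the look-alikes: they are no part of the job. Of the things like the dish, leave any that is purple or turquoise; of the rest the larger one is meant.

How it is judged:
By the outcome, as a careful person would: the job done as asked, in the order asked, and still so for the second after the job is handed in, with the robot touching nothing.
It also fails if it takes over 115 s, if anything falls off the work surface, if the arm or the gripper's body presses on something with over 40 N, if the wrist force passes 120 N, or if a joint passes its speed limit or range.

## Working session

There is one attempt and no reset: what is moved stays moved. The work goes in short steps, Python scripts to look and compute and a tool call to move; the robot and the scene stay as the last step left them, time stands still between calls to the robot, and variables do not carry over. Pictures are saved under pics/ and viewed, at most 14 in all, crops included, and the job is handed in when it is done.

Besides the shell and the picture viewer there is one more tool, called after "Call:" in YAML: its name, and indented under it one key for each argument. play_rows: Moves the arm, as the interface text tells. Its arguments: {"type":"object","properties":{"steps":{"type":"array","items":{"type":"array","items":{"type":"number"}}}},"required":["steps"]}

```bash
mkdir -p pics && cat > h.py <<'E'
import numpy as np, cv2
from plant import manip
from scipy.spatial.transform import Rotation as R
def cam(n):
    c=manip.read_camera(n); 
    v,u=np.mgrid[0:400,0:640]; z=c["range_z"]
    P=np.stack([(u-c["cx"])/c["fx"]*z,(v-c["cy"])/c["fy"]*z,z],-1)
    W=P@R.from_euler('xyz',c["attitude"],degrees=True).as_matrix().T+np.array(c["xyz"])
    W[z==0]=np.nan
    return c,W
E
python3 - <<'E'
from h import *
for n in("top","scene"):
    c,W=cam(n); cv2.imwrite(f"pics/{n}0.png",c["color"]); np.savez(f"{n}0.npz",W=W,c=c["color"]); print(n,c["xyz"],c["attitude"],c["fx"])
s=manip.get_state(); print(s)
E
```

```text
top [ 438.36549281  -30.97698966 1110.61282436] [-173.48799097    0.93631429  -88.93369156] 412.54648511457674
scene [819.00951492 244.64928133 725.08237268] [-1.51605729e+02 -1.35796094e-01  1.34787750e+02] 393.24222658691593
{'t': 0.1, 'joint_positions': array([-66.68708997,  18.43454432,  -4.01665833,  83.1669252 ,
         1.29430433,  78.54015081,  -3.25925455]), 'joint_velocities': array([-0.1557274 , -0.13493948,  0.02564504, -0.09405568,  0.08125546,
       -0.03097664, -0.06589369]), 'effort': array([-2.73174001e-04, -4.94878614e+01, -3.83909913e-01, -3.15210593e+01,
        1.30221064e-02,  7.48178893e-03,  5.63226351e-06]), 'position': array([248.64704187, 600.05487173, 230.34469881]), 'tool_rot': array([-1.79903575e+02,  4.33547041e-03,  1.57498342e+02]), 'force': array([ 0.82382654, -0.44112497, -0.39633051]), 'torque': array([-0.00710247, -0.00419212, -0.00060934]), 'grip_force': 0.0, 'width': 85.67447744124503}
```

View pics/top0.png

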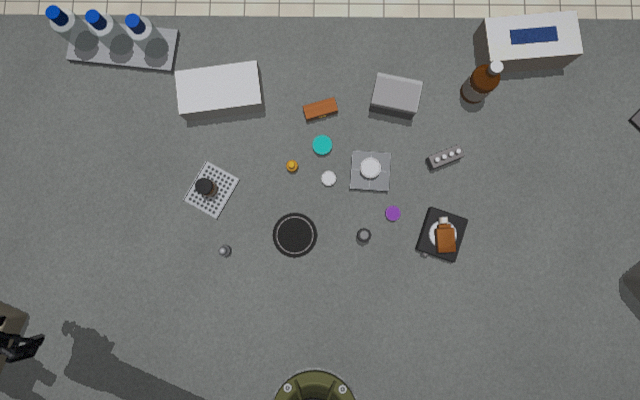

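View pics/scene0.png

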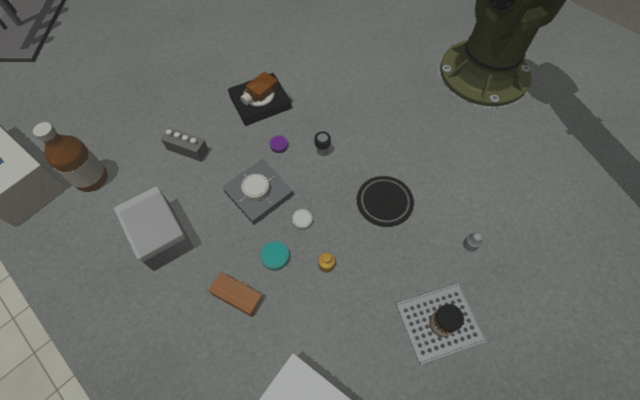

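The top picture shows the tray (212,190) with the jar (206,187), mat (295,235), cooling block (370,170) with the white dish, and viewing plate (442,235) with the flask, cap towards image-up. The small white disc (329,178), turquoise and purple discs are the look-alikes. The scene view agrees.

```bash
cat > meas.py <<'E'
from h import *
def rect(P): 
    r=cv2.minAreaRect(P[:,:2].astype(np.float32)); return np.round(r[0],1),np.round(r[1],1),round(r[2],1)
def circ(P):
    (c,r)=cv2.minEnclosingCircle(P[:,:2].astype(np.float32)); return np.round(c,1),round(r,1),np.round(np.median(P,0),1)
def sel(W,c,rad,lo,hi):
    P=W.reshape(-1,3); m=(np.hypot(P[:,0]-c[0],P[:,1]-c[1])<rad)&(P[:,2]>lo)&(P[:,2]<hi); return P[m]
E
python3 - <<'E'
from meas import *
T=np.load("top0.npz")["W"]; S=np.load("scene0.npz")["W"]
px=dict(tray=(212,190),jar=(206,187),mat=(295,235),block=(370,170),plate=(442,235),eye=(364,235),obj=(224,251),weight=(292,166),small=(329,178),purple=(393,213),turq=(322,145),rack=(445,157),box=(397,95),brick=(320,108))
px2=dict(tray=(420,325),jar=(450,318),mat=(385,201),block=(257,205),plate=(250,112),dish=(255,187),eye=(322,137),flask=(262,85))
for n,(u,v) in px.items(): print(n,np.round(T[v,u],1))
for n,(u,v) in px2.items(): print("S",n,np.round(S[v,u],1))
# table bias
for n,W in(("T",T),("S",S)):
    P=W.reshape(-1,3);m=(np.abs(P[:,2])<10)&(P[:,0]>400)&(P[:,0]<800)&(np.abs(P[:,1])<400);Q=P[m]
    A=np.c_[Q[:,:2],np.ones(len(Q))];print(n,"plane",np.linalg.lstsq(A,Q[:,2],rcond=None)[0],np.median(Q[:,2]))
E
```

```text
tray [567.7 276.2  48.8]
jar [573.2 287.2  65.5]
mat [455.7  60.5   2.1]
block [ 628.  -135.    43.3]
plate [ 461.6 -315.9   59.1]
eye [ 458.2 -119.9   50.9]
obj [410.7 239.   43.4]
weight [635.9  69.9  40.8]
small [609.3 -28.   16.1]
purple [ 518.7 -200.    10.1]
turq [698.7  -7.6  18.8]
rack [ 664.  -328.8   50.6]
box [ 819.9 -200.4   76.2]
brick [ 7.986e+02 -4.000e-01  2.810e+01]
S tray [604.4 271.5   3.5]
S jar [580.  297.1  67.1]
S mat [459.9  65.3   6.1]
S block [ 657.1 -106.    24.7]
S plate [ 514.8 -295.6   31.1]
S dish [ 638.5 -129.1   45.7]
S eye [ 459.2 -119.6   50.1]
S flask [ 456.8 -315.    59.5]
T plane [-0.0014165   0.00068227  0.54969998] -0.4214692896014185
S plane [-2.50985955e-03  4.65835743e-04  2.44842014e+00] 0.6982749638821133
```

```bash
cat >> meas.py <<'E'
def fitcirc(W,c,rad,lo,hi):
    P=sel(W,c,rad,lo,hi); return circ(P),len(P)
def plane(c,n_img_mask,zh,cam): pass
E
python3 - <<'E'
from meas import *
for n in("top","scene"):
    d=np.load(n+"0.npz"); W=d["W"]; print(n)
    print("jar",fitcirc(W,(575,290),45,55,75)); print("dish",fitcirc(W,(632,-133),45,38,50))
    print("mat",fitcirc(W,(458,62),70,2.2,8)); print("eye",fitcirc(W,(458,-120),40,42,60)); print("obj",fitcirc(W,(410,239),40,25,60)); print("weight",fitcirc(W,(636,70),40,15,60))
    print("block",rect(sel(W,(632,-133),80,20,29))); print("plate",rect(sel(W,(465,-310),90,25,36)))
    print("flask",rect(sel(W,(465,-315),80,46,64))); print("flaskhi",rect(sel(W,(465,-315),80,52,64)))
    print("tray",rect(sel(W,(565,275),95,2.5,12)))
E
python3 - <<'E'
import cv2,numpy as np
a=cv2.imread("pics/top0.png"); b=cv2.imread("pics/scene0.png")
cr=lambda i,u,v:cv2.resize(i[v-35:v+35,u-35:u+35],(300,300),interpolation=cv2.INTER_CUBIC)
b2=[cr(b,257,100),cr(b,257,190),cr(b,440,322)[:]]
cv2.imwrite("pics/crops.png",np.vstack([np.hstack([cr(a,442,235),cr(a,370,170)]),np.hstack([cr(a,212,190),cr(b,257,100)])]))
E
```

```text
top
jar ((array([575.1, 294.7]), 22.1, array([575.6, 293.5,  65.1])), 241)
dish ((array([ 634. , -135.6]), 27.3, array([ 633.4, -134.9,   43.6])), 338)
mat ((array([458.1,  61.5]), 69.3, array([455.1,  60.9,   4. ])), 1150)
eye ((array([ 457.9, -119.8]), 17.9, array([ 458.1, -120. ,   49.7])), 149)
obj ((array([410.6, 244.8]), 13.7, array([410.7, 241.6,  37.5])), 85)
weight ((array([639.9,  72. ]), 16.1, array([638.1,  71.8,  27.4])), 113)
block (array([ 630. , -137.3]), array([104. , 104.6]), 86.6)
plate (array([ 461.3, -324.2]), array([104.3, 125.6]), 71.2)
flask (array([ 463. , -325.5]), array([89.6, 46.3]), 4.0)
flaskhi (array([ 463.1, -325.8]), array([89.5, 45.9]), 3.6)
tray (array([565.9, 276.4]), array([182.8, 184.8]), 64.5)
scene
jar ((array([576.8, 296.2]), 22.3, array([578.7, 296.6,  66.4])), 619)
dish ((array([ 634.1, -133.8]), 28.3, array([ 635.9, -132. ,   44.9])), 535)
mat ((array([458.1,  62. ]), 70.0, array([458.7,  64.9,   4.8])), 2308)
eye ((array([ 459.1, -117.8]), 18.4, array([ 461.7, -115.6,   50.5])), 209)
obj ((array([412.2, 246.1]), 14.2, array([417.6, 246.4,  36.4])), 174)
weight ((array([641.1,  74.3]), 15.8, array([644.4,  77.1,  28. ])), 239)
block (array([ 631. , -135.8]), array([105.6, 104. ]), 86.6)
plate (array([ 465.2, -322.7]), array([107.2, 120.5]), 70.8)
flask (array([ 464.2, -323.9]), array([91.1, 47.6]), 3.6)
flaskhi (array([ 464., -324.]), array([90.6, 47.6]), 3.6)
tray (array([565.5, 277. ]), array([180.3, 186.4]), 52.4)
```

View pics/crops.png

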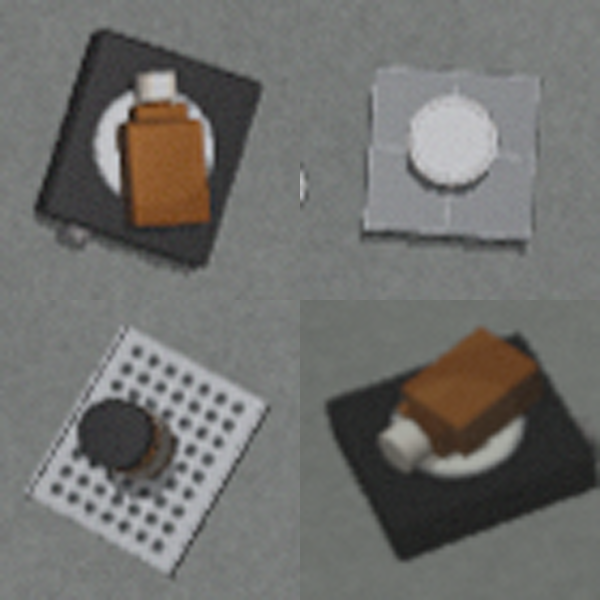

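The crops show the plate's knob on its lower-left side, the flask with its cap up (+x), the dish slightly off the scribed cross, and the jar left of the tray's centre. Next I refine the centres of the plate, tray and mat using colour on known-height planes.

```bash
cat > ref.py <<'E'
from meas import *
from scipy.ndimage import label
def onplane(n,mask_fn,c0,rad,zh,img=None):
    c=manip.read_camera(n); v,u=np.mgrid[0:400,0:640]
    d=np.stack([(u-c["cx"])/c["fx"],(v-c["cy"])/c["fy"],np.ones_like(u)],-1)@R.from_euler('xyz',c["attitude"],degrees=True).as_matrix().T
    o=np.array(c["xyz"]); X=o+d*((zh-o[2])/d[...,2])[...,None]
    m=mask_fn(c["color"].astype(int))&(np.hypot(X[...,0]-c0[0],X[...,1]-c0[1])<rad)
    l,k=label(m); b=1+np.argmax(np.bincount(l.ravel())[1:]); return X[l==b]
E
python3 - <<'E'
from ref import *
for n in("top","scene"):
    g=lambda c:c.sum(-1)
    print(n,"plate",rect(onplane(n,lambda c:g(c)<210,(465,-323),95,30)))
    print("tray",rect(onplane(n,lambda c:g(c)>430,(566,277),100,5)))
    print("mat",circ(onplane(n,lambda c:g(c)<220,(458,62),80,4)))
    P=onplane(n,lambda c:g(c)>350,(631,-136),95,24);print("block",rect(P))
    print("dish",circ(onplane(n,lambda c:c.min(-1)>190,(634,-134),50,44)))
    print("window",circ(onplane(n,lambda c:c.min(-1)>170,(465,-323),50,30)))
    print("jarcap",circ(onplane(n,lambda c:g(c)<200,(576,295),40,66)))
E
```

```text
top plate (array([ 464., -321.]), array([107.1, 121.4]), 71.4)
tray (array([576. , 292.7]), array([107.3, 124.3]), 62.0)
mat (array([457.1,  62.5]), 45.8, array([456.4,  62.5,   4. ]))
block (array([ 630.9, -136.8]), array([186.4, 186.4]), 0.9)
dish (array([ 634.3, -135.6]), 22.4, array([ 635.7, -134.9,   44. ]))
window (array([ 468.5, -307.1]), 27.6, array([ 469.5, -300.4,   30. ]))
jarcap (array([573.1, 292.3]), 24.7, array([574.3, 291.4,  66. ]))
scene plate (array([ 470.2, -313.4]), array([123.8, 123.7]), 72.2)
tray (array([627.6, 271.7]), array([1.7, 3.5]), 38.9)
mat (array([457.8,  63.4]), 59.9, array([459. ,  64.4,   4. ]))
block (array([ 631., -145.]), array([54.8, 56.3]), 44.9)Traceback (most recent call last):
  File "<stdin>", line 8, in <module>
  File "ref.py", line 8, in onplane
    l,k=label(m); b=1+np.argmax(np.bincount(l.ravel())[1:]); return X[l==b]
                      ~~~~~~~~~^^^^^^^^^^^^^^^^^^^^^^^^^^^^
    return _wrapfunc(a, 'argmax', axis=axis, out=out, **kwds)
    return bound(*args, **kwds)
ValueError: attempt to get argmax of an empty sequence
```

Call:
play_rows:
  steps:
    - [0,0,0.118,0,0,4,-1]
    - [0,0,0.118,0,0,4,-1]
    - [0,0,0.118,0,0,4,-1]
    - [0,0,0.118,0,0,4,-1]
    - [0,0,0.118,0,0,4,-1]
    - [0,0,0.118,0,0,4,-1]
    - [0,0,0.118,0,0,4,-1]
    - [0,0,0.118,0,0,4,-1]
    - [0,0,0.118,0,0,4,-1]
    - [0,0,0.118,0,0,4,-1]

```text
t: 1.53
position: [248.8, 600.5, 191.2]
tool_rot: [180.0, -0.0, 89.6]
force: [0.2, -0.3, 0.1]
width: 85.2
grip_force: 0.0
```

Call:
play_rows:
  steps:
    - [0,0,0,-27,29,0,-1]
    - [0,0,0,-27,29,0,-1]
    - [0,0,0,-27,29,0,-1]
    - [0,0,0,-27,29,0,-1]
    - [0,0,0,-27,29,0,-1]
    - [0,0,0,-27,29,0,-1]
    - [0,0,0,-27,29,0,-1]
    - [0,0,0,-27,29,0,-1]
    - [0,0,0,-27,29,0,-1]
    - [0,0,0,-27,29,0,-1]

```text
t: 2.37
position: [539.5, 328.6, 191.7]
tool_rot: [180.0, -0.0, 89.9]
force: [-0.1, 0.9, -0.4]
width: 85.6
grip_force: 0.0
```

Call:
play_rows:
  steps:
    - [0,0,0,-17,18,10,-1]
    - [0,0,0,-16,18,10,-1]
    - [0,0,0,0,0,25,-1]
    - [0,0,0,0,0,25,-1]
    - [0,0,0,0,0,25,-1]
    - [0,0,0,0,0,25,-1]
    - [0,0,0,0,0,20,-1]
    - [0,0,0,0,0,18,-1]
    - [0,0,0,0,0,14,-1]
    - [0,0,0,0,0,0,-1]

```text
t: 3.2
position: [572.0, 295.9, 16.0]
tool_rot: [-179.7, 0.2, 89.9]
force: [-0.7, 0.1, -0.7]
width: 85.3
grip_force: 0.0
```

```bash
python3 - <<'E'
from h import *
c,W=cam("scene"); cv2.imwrite("pics/s1.png",cv2.resize(c["color"][230:400,330:580],None,fx=2,fy=2))
E
```

```text
(no output)
```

View pics/s1.png

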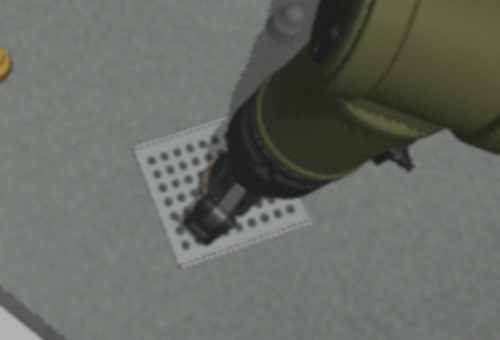

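The jar (at crop ~205,180) stands between the open fingers over the tray; closing after a small shift.

Call:
play_rows:
  steps:
    - [0,0,0,0,0,0,-1]
    - [0,0,0,0,0,-3,-0.2]
    - [0,0,0,0,0,0,0.2]
    - [0,0,0,0,0,0,0.5]
    - [0,0,0,0,0,0,1]
    - [0,0,0,0,0,0,1]
    - [0,0,0,0,0,0,1]
    - [0,0,0,0,0,0,1]

```text
t: 3.92
position: [575.4, 297.4, 24.0]
tool_rot: [179.9, -0.1, 89.9]
force: [0.9, -0.2, 6.5]
width: 42.8
grip_force: 61.0
```

Call:
play_rows:
  steps:
    - [0,0,0,0,0,-8,1]
    - [0,0,0,0,0,-20,1]
    - [0,0,0,0,0,-30,1]
    - [0,0,0,0,0,-30,1]
    - [0,0,0,0,0,-12,1]
    - [0,0,0,0,0,0,1]

```text
t: 4.42
position: [576.2, 297.8, 126.3]
tool_rot: [179.7, -0.2, 89.9]
force: [0.1, 0.2, -1.6]
width: 42.8
grip_force: 61.0
```

Call:
play_rows:
  steps:
    - [0,0,0,-12,-6,0,1]
    - [0,0,0,-25,-12,0,1]
    - [0,0,0,-31,-16,0,1]
    - [0,0,0,-33,-17,0,1]
    - [0,0,0,-33,-17,0,1]
    - [0,0,0,-33,-17,0,1]
    - [0,0,0,-31,-15,0,1]
    - [0,0,0,-25,-11,0,1]
    - [0,0,0,-12,-6,0,1]
    - [0,0,0,0,0,0,1]

```text
t: 5.25
position: [454.5, 59.1, 120.8]
tool_rot: [-179.8, 0.0, 89.6]
force: [0.5, 1.0, -0.9]
width: 42.8
grip_force: 61.2
```

Call:
play_rows:
  steps:
    - [0,0,0,0,0,15,1]
    - [0,0,0,0,0,25,1]
    - [0,0,0,0,0,25,1]
    - [0,0,0,0,0,15,1]
    - [0,0,0,0,0,8,1]
    - [0,0,0,0,0,4,1]
    - [0,0,0,0,0,3,1]
    - [0,0,0,0,0,2,1]
    - [0,0,0,0,0,1,1]
    - [0,0,0,0,0,0,1]

```text
t: 6.08
position: [457.3, 62.4, 24.9]
tool_rot: [179.9, -0.0, 89.9]
force: [0.0, -0.4, -1.5]
width: 42.8
grip_force: 61.2
```

Call:
play_rows:
  steps:
    - [0,0,0,0,0,1,1]
    - [0,0,0,0,0,1,1]
    - [0,0,0,0,0,0,1]

```text
t: 6.33
position: [457.5, 62.3, 23.9]
tool_rot: [179.9, -0.1, 89.9]
force: [-2.5, -0.2, 9.2]
width: 42.7
grip_force: 62.2
```

Call:
play_rows:
  steps:
    - [0,0,0,0,0,0,0]
    - [0,0,0,0,0,0,-0.2]
    - [0,0,0,0,0,0,-0.5]
    - [0,0,0,0,0,0,-1]
    - [0,0,0,0,0,0,-1]
    - [0,0,0,0,0,-10,-1]
    - [0,0,0,0,0,-30,-1]
    - [0,0,0,0,0,-40,-1]
    - [0,0,0,0,0,-40,-1]
    - [0,0,0,0,0,0,-1]

```text
t: 7.17
position: [461.8, 62.9, 150.6]
tool_rot: [179.3, -0.3, 89.9]
force: [1.2, -0.2, -0.9]
width: 85.2
grip_force: 0.0
```

Call:
play_rows:
  steps:
    - [0,0,0,-20,0,0,-1]
    - [0,0,0,-40,0,0,-1]
    - [0,0,0,-41,0,0,-1]
    - [0,0,0,-41,0,0,-1]
    - [0,0,0,-41,0,0,-1]
    - [0,0,0,-41,0,0,-1]
    - [0,0,0,-41,0,0,-1]
    - [0,0,0,-41,0,0,-1]
    - [0,0,0,-41,0,0,-1]
    - [0,0,0,-41,0,0,-1]

```text
t: 8.0
position: [456.0, -327.7, 143.2]
tool_rot: [179.9, -0.0, 89.9]
force: [-0.0, 0.1, 0.7]
width: 85.3
grip_force: 0.0
```

Call:
play_rows:
  steps:
    - [0,0,0.116,0,0,0,-1]
    - [0,0,0.116,0,0,0,-1]
    - [0,0,0.116,0,0,0,-1]
    - [0,0,0.116,0,0,0,-1]
    - [0,0,0.116,0,0,0,-1]
    - [0,0,0.116,0,0,0,-1]
    - [0,0,0.116,0,0,0,-1]
    - [0,0,0.116,0,0,0,-1]
    - [0,0,0.116,0,0,0,-1]
    - [0,0,0.116,0,0,0,-1]

```text
t: 8.83
position: [456.1, -325.7, 142.8]
tool_rot: [-180.0, -0.0, 23.1]
force: [-0.6, -0.1, 0.7]
width: 85.4
grip_force: 0.0
```

Call:
play_rows:
  steps:
    - [0,0,0.116,0,0,20,-1]
    - [0,0,0.116,0,0,20,-1]
    - [0,0,0.116,0,0,10,-1]
    - [0,0,0,0,0,0,-1]
    - [0,0,0,0,0,0,-1]

```text
t: 9.25
position: [455.8, -325.7, 92.4]
tool_rot: [-180.0, 0.1, 3.7]
force: [0.8, -0.9, 0.9]
width: 85.4
grip_force: 0.0
```

```bash
python3 - <<'E'
from meas import *
c,W=cam("scene"); cv2.imwrite("pics/s2.png",cv2.resize(c["color"][30:180,180:380],None,fx=3,fy=3))
print("jar S",fitcirc(W,(457,62),45,55,75))
print("tray-ish eye",fitcirc(W,(458,-120),40,42,60))
c,W=cam("top");print("jar T",fitcirc(W,(457,62),45,55,75))
from ref import *
print("tray",rect(onplane("top",lambda c:c.sum(-1)>430,(576,293),100,5)))
s=manip.get_state();print(s["position"],s["tool_rot"],s["joint_positions"])
E
```

```text
jar S ((array([457.2,  62. ]), 22.0, array([459.8,  63.1,  66.4])), 400)
tray-ish eye ((array([ 459.4, -118.2]), 18.4, array([ 461.4, -115.9,   50.5])), 207)
jar T ((array([456.2,  60.4]), 21.8, array([456.8,  60.4,  65.4])), 236)
tray (array([576. , 292.9]), array([108.3, 125.9]), 62.0)
[ 456.72119722 -326.34459071   93.51204939] [ 1.79966508e+02 -1.08498751e-01  3.61078071e+00] [-17.42356226  22.65121474  60.40574894 106.94086792 -22.11296613
  63.11207176 -35.04510699]
```

View pics/s2.png

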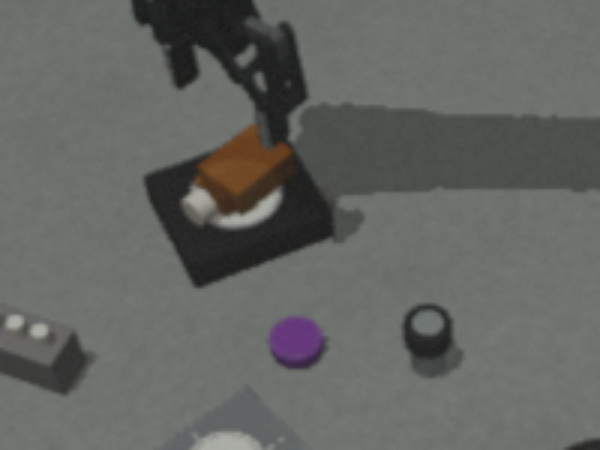

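The jar stands centred on the mat, and the gripper is above the flask, aligned with it. Descending.

Call:
play_rows:
  steps:
    - [0,0,0,0.5,0,15,-1]
    - [0,0,0,0.5,0,20,-1]
    - [0,0,0,0,0,13,-1]
    - [0,0,0,0,0,7,-1]
    - [0,0,0,0,0,3,-1]
    - [0,0,0,0,0,0,-1]
    - [0,0,0,0,0,0,-1]

```text
t: 9.98
position: [457.2, -326.3, 34.7]
tool_rot: [180.0, -0.0, 3.5]
force: [0.1, -0.3, 0.2]
width: 85.6
grip_force: 0.0
```

Call:
play_rows:
  steps:
    - [0,0,0,0,0,0,-0.2]
    - [0,0,0,0,0,0,0.0]
    - [0,0,0,0,0,0,0.3]
    - [0,0,0,0,0,0,1]
    - [0,0,0,0,0,0,1]
    - [0,0,0,0,0,0,1]

```text
t: 10.48
position: [457.6, -326.2, 35.1]
tool_rot: [180.0, -0.1, 3.5]
force: [-0.5, -0.2, 5.5]
width: 44.8
grip_force: 63.5
```

Call:
play_rows:
  steps:
    - [0,0,0,0,0,-5,1]
    - [0,0,0,0,0,-15,1]
    - [0,0,0,0,0,-25,1]
    - [0,0,0,0,0,-30,1]
    - [0,0,0,0,0,-20,1]
    - [0,0,0,0,0,-5,1]
    - [0,0,0,0,0,0,1]

```text
t: 11.07
position: [457.9, -326.4, 136.2]
tool_rot: [180.0, -0.2, 3.5]
force: [-0.1, 1.1, -1.3]
width: 44.9
grip_force: 62.8
```

Call:
play_rows:
  steps:
    - [0,0,-0.05,0,0,0,1]
    - [0,0,-0.1,0,0,0,1]
    - [0,0,-0.12,0,0,0,1]
    - [0,0,-0.12,0,0,0,1]
    - [0,0,-0.12,0,0,0,1]
    - [0,0,-0.12,0,0,0,1]
    - [0,0,-0.12,0,0,0,1]
    - [0,0,-0.12,0,0,0,1]
    - [0,0,-0.12,0,0,0,1]
    - [0,0,-0.12,0,0,0,1]

```text
t: 11.9
position: [455.9, -325.0, 132.6]
tool_rot: [-179.8, -0.0, 67.4]
force: [0.2, 0.3, -1.1]
width: 44.8
grip_force: 62.7
```

Call:
play_rows:
  steps:
    - [0,0,-0.12,0,0,0,1]
    - [0,0,-0.12,0,0,0,1]
    - [0,0,-0.1,0,0,0,1]
    - [0,0,-0.05,0,0,0,1]
    - [0,0,0,0,0,0,1]
    - [0,0,0,0,0,0,1]

```text
t: 12.4
position: [456.2, -325.2, 133.1]
tool_rot: [-179.9, -0.1, 89.3]
force: [-0.1, 0.3, -1.0]
width: 45.0
grip_force: 62.7
```

```bash
python3 - <<'E'
from ref import *
s=manip.get_state();print(s["position"],s["tool_rot"],s["joint_positions"],s["width"])
c,W=cam("top")
for n in("top","scene"):
    w=onplane(n,lambda c:c.min(-1)>150,(465,-323),60,30); print(n,circ(w),rect(w),len(w))
    print(rect(onplane(n,lambda c:c.sum(-1)<210,(465,-323),95,30)))
c,_=cam("scene"); cv2.imwrite("pics/s3.png",cv2.resize(c["color"][30:180,180:380],None,fx=3,fy=3))
E
```

```text
[ 456.18807511 -325.24114552  133.05219143] [-1.79882012e+02 -6.58907477e-02  8.93334699e+01] [ -7.59814744  14.73884437  46.44498047 104.44478793 -11.63544294
  65.86398394  42.06046667] 45.02106710882007
top (array([ 471.3, -320.1]), 33.5, array([ 485.3, -313.7,   30. ])) (array([ 480.5, -312.8]), array([31.1, 66.9]), 38.3) 181
(array([ 471.7, -346.1]), array([148.8, 149.9]), 72.2)
scene (array([ 464.9, -324.9]), 32.7, array([ 477.4, -324. ,   30. ])) (array([ 475.4, -324.1]), array([42.9, 65.2]), 3.6) 237
(array([ 470.1, -313.4]), array([123.3, 123.9]), 71.9)
```

View pics/s3.png

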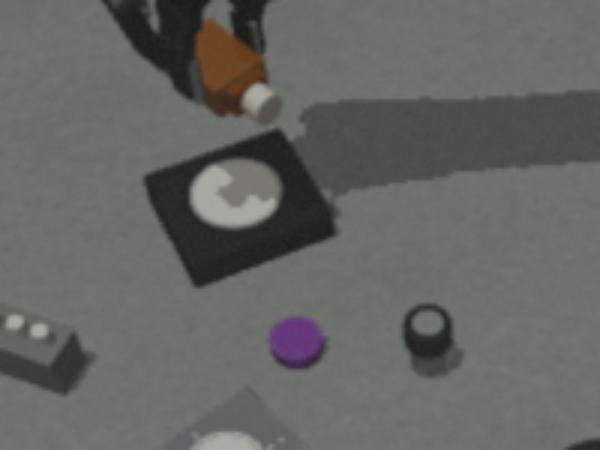

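The flask is level in the gripper (crop ~235,70), with the plate free and its window at ~235,193. Carrying it to the tray.

Call:
play_rows:
  steps:
    - [0,0,0,10,2,0,1]
    - [0,0,0,20,4,0,1]
    - [0,0,0,32,6,0,1]
    - [0,0,0,32,6,0,1]
    - [0,0,0,32,6,0,1]
    - [0,0,0,32,6,0,1]
    - [0,0,0,32,7,0,1]
    - [0,0,0,32,7,0,1]
    - [0,0,0,32,7,0,1]
    - [0,0,0,32,7,0,1]

```text
t: 13.53
position: [517.8, -37.9, 134.6]
tool_rot: [180.0, -0.0, 89.5]
force: [1.0, 0.1, -0.4]
width: 44.8
grip_force: 62.7
```

Call:
play_rows:
  steps:
    - [0,0,0,32,7,0,1]
    - [0,0,0,32,7,0,1]
    - [0,0,0,32,7,0,1]
    - [0,0,0,32,7,0,1]
    - [0,0,0,32,7,0,1]
    - [0,0,0,32,7,0,1]
    - [0,0,0,32,7,0,1]
    - [0,0,0,32,7,0,1]
    - [0,0,0,32,6,0,1]
    - [0,0,0,32,3,0,1]

```text
t: 14.37
position: [585.8, 281.2, 134.3]
tool_rot: [180.0, -0.0, 89.4]
force: [0.7, -0.2, -0.3]
width: 44.7
grip_force: 62.7
```

Call:
play_rows:
  steps:
    - [0,0,-0.03,10,0,0,1]
    - [0,0,-0.08,0,0,0,1]
    - [0,0,-0.12,0,0,0,1]
    - [0,0,-0.12,0,0,0,1]
    - [0,0,-0.12,0,0,0,1]
    - [0,0,-0.12,0,0,0,1]
    - [0,0,-0.12,0,0,0,1]
    - [0,0,-0.12,0,0,0,1]
    - [0,0,-0.12,0,0,0,1]
    - [0,0,-0.12,0,0,0,1]

```text
t: 15.2
position: [585.4, 289.3, 134.2]
tool_rot: [-180.0, -0.0, 151.1]
force: [0.8, -0.1, -1.3]
width: 44.7
grip_force: 62.7
```

Call:
play_rows:
  steps:
    - [0,0,-0.02,0,0,20,1]
    - [0,0,0,0,0,20,1]
    - [0,0,0,0,0,0,1]
    - [0,0,0,0,0,0,1]

```text
t: 15.53
position: [584.7, 288.8, 93.3]
tool_rot: [-179.9, -0.1, 151.9]
force: [0.7, 0.6, -0.0]
width: 44.5
grip_force: 62.8
```

```bash
python3 - <<'E'
from ref import *
s=manip.get_state();print(s["position"],s["tool_rot"],s["joint_positions"],s["width"])
w=lambda c:c.min(-1)>150
for n in("top","scene"):
    P=onplane(n,w,(465,-323),60,30); print(n,circ(P),rect(P),len(P))
    print(rect(onplane(n,lambda c:c.sum(-1)<210,(465,-323),95,30)))
c,W=cam("top"); print("flask T",rect(sel(W,(576,290),70,100,118)),rect(sel(W,(576,290),70,85,118)))
c,_=cam("scene"); cv2.imwrite("pics/s4.png",cv2.resize(c["color"][200:400,330:600],None,fx=2,fy=2))
E
```

```text
[584.72058498 288.79564174  93.25651794] [-1.79851091e+02 -9.45635029e-02  1.51897815e+02] [-39.73495211  24.41117445  14.188296    92.2005924   -6.44184354
  64.36832651  37.94187343] 44.50577150599376
top (array([ 465.2, -325.2]), 35.4, array([ 465. , -325.1,   30. ])) (array([ 465.6, -324.4]), array([68.4, 68.8]), 45.0) 588
(array([ 464.4, -321.1]), array([105.6, 120.3]), 71.7)
scene (array([ 465.1, -325.5]), 34.0, array([ 465.4, -325.4,   30. ])) (array([ 464.6, -326.6]), array([65.3, 66.3]), 44.9) 501
(array([ 470.7, -313.1]), array([122.2, 122.5]), 71.7)
flask T (array([577.9, 286.4]), array([45. , 91.6]), 69.4) (array([577.9, 286.4]), array([45. , 91.6]), 69.4)
```

View pics/s4.png

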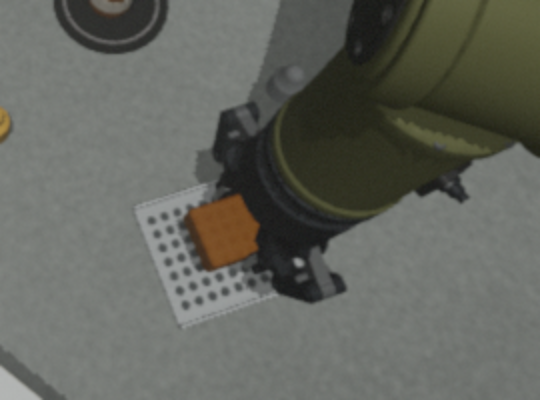

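Call:
play_rows:
  steps:
    - [0,0,0,3.5,0,15,1]
    - [0,0,0,0,0,20,1]
    - [0,0,0,0,0,20,1]
    - [0,0,0,0,0,12,1]
    - [0,0,0,0,0,8,1]
    - [0,0,0,0,0,5,1]
    - [0,0,0,0,0,3,1]
    - [0,0,0,0,0,1,1]
    - [0,0,0,0,0,0,1]
    - [0,0,0,0,0,0,1]

```text
t: 16.67
position: [583.7, 290.8, 11.2]
tool_rot: [179.9, 0.0, 151.9]
force: [-0.0, 0.7, -1.9]
width: 44.7
grip_force: 62.8
```

Call:
play_rows:
  steps:
    - [0,0,0,0,0,1,1]
    - [0,0,0,0,0,1,1]
    - [0,0,0,0,0,0,1]

```text
t: 16.92
position: [583.6, 290.8, 9.2]
tool_rot: [179.9, 0.0, 151.9]
force: [-0.1, -0.8, 2.9]
width: 44.9
grip_force: 63.0
```

Call:
play_rows:
  steps:
    - [0,0,0,0,0,-2,1]
    - [0,0,0,2,1,0,1]
    - [0,0,0,0,0,1.5,1]
    - [0,0,0,0,0,1,1]
    - [0,0,0,0,0,0,1]

```text
t: 17.33
position: [581.7, 293.1, 9.1]
tool_rot: [180.0, -0.0, 151.9]
force: [-2.7, 0.3, 7.0]
width: 44.5
grip_force: 63.8
```

Call:
play_rows:
  steps:
    - [0,0,0,0,0,0,-0.1]
    - [0,0,0,0,0,0,-0.3]
    - [0,0,0,0,0,0,-0.4]
    - [0,0,0,0,0,0,-0.4]
    - [0,0,0,0,0,-10,-0.4]
    - [0,0,0,0,0,-25,-0.4]
    - [0,0,0,0,0,-35,-1]
    - [0,0,0,0,0,-35,-1]
    - [0,0,0,0,0,-30,-1]
    - [0,0,0,0,0,0,-1]

```text
t: 18.17
position: [585.9, 294.2, 151.6]
tool_rot: [179.3, 0.4, 151.9]
force: [1.5, -0.1, 0.2]
width: 85.7
grip_force: 0.0
```

Call:
play_rows:
  steps:
    - [0,0,0.12,0,0,0,-1]
    - [0,0,0.12,0,0,0,-1]
    - [0,0,0.12,0,0,0,-1]
    - [0,0,0.12,0,0,0,-1]
    - [0,0,0.12,0,0,0,-1]
    - [0,0,0.12,0,0,0,-1]
    - [0,0,0.12,0,0,0,-1]
    - [0,0,0.12,0,0,0,-1]
    - [0,0,0.12,0,0,0,-1]
    - [0,0,0,0,0,0,-1]

```text
t: 19.0
position: [581.8, 292.4, 143.2]
tool_rot: [180.0, -0.0, 89.8]
force: [-0.2, 0.6, 0.5]
width: 85.5
grip_force: 0.0
```

Call:
play_rows:
  steps:
    - [0,0,0,-20,2,0,-1]
    - [0,0,0,-35,4,0,-1]
    - [0,0,0,-38,5,0,-1]
    - [0,0,0,-38,5,0,-1]
    - [0,0,0,-38,5,0,-1]
    - [0,0,0,-38,5,0,-1]
    - [0,0,0,-38,5,0,-1]
    - [0,0,0,-38,5,0,-1]
    - [0,0,0,-38,5,0,-1]
    - [0,0,0,-38,5,0,-1]

```text
t: 19.83
position: [627.8, -68.4, 143.3]
tool_rot: [180.0, -0.0, 90.2]
force: [1.1, 0.5, -0.5]
width: 85.9
grip_force: 0.0
```

Call:
play_rows:
  steps:
    - [0,0,0,-35,4,20,-1]
    - [0,0,0,-25,2,20,-1]
    - [0,0,0,-8,0,10,-1]
    - [0,0,0,0,0,0,-1]
    - [0,0,0,0,0,0,-1]

```text
t: 20.25
position: [633.5, -133.7, 92.5]
tool_rot: [-179.9, -0.1, 90.1]
force: [-0.2, 0.4, -0.5]
width: 85.8
grip_force: 0.0
```

```bash
python3 - <<'E'
from ref import *
s=manip.get_state();print(s["position"],s["tool_rot"],s["joint_positions"],s["width"])
for n in("top","scene"):
    c,W=cam(n); print(n,"flask",rect(sel(W,(576,293),70,20,40)),rect(sel(W,(576,293),70,14,40)),"jar",fitcirc(W,(457,62),45,55,75))
    cv2.imwrite(f"pics/{n}5.png",c["color"])
a=cv2.imread("pics/top5.png"); b=cv2.imread("pics/scene5.png")
cv2.imwrite("pics/c5.png",np.hstack([cv2.resize(a[150:230,170:254],(400,380)),cv2.resize(b[150:250,200:310],(400,380))]))
E
```

```text
[ 633.50903377 -133.71007402   92.4787681 ] [-1.79935196e+02 -6.89089466e-02  9.00859654e+01] [-16.12912654  26.30400074  33.17662371  93.62778666 -15.59958021
  64.81574436  21.12689595] 85.75266727279259
top flask (array([574. , 295.1]), array([46.9, 89.8]), 61.7) (array([574. , 295.1]), array([46.9, 89.8]), 61.7) jar ((array([456.2,  60.4]), 21.8, array([456.8,  60.4,  65.3])), 236)
scene flask (array([575.4, 297. ]), array([45.8, 90.7]), 62.1) (array([575.4, 297. ]), array([45.8, 90.7]), 62.1) jar ((array([457.6,  61.7]), 22.6, array([459.7,  63. ,  66.3])), 395)
```

View pics/c5.png

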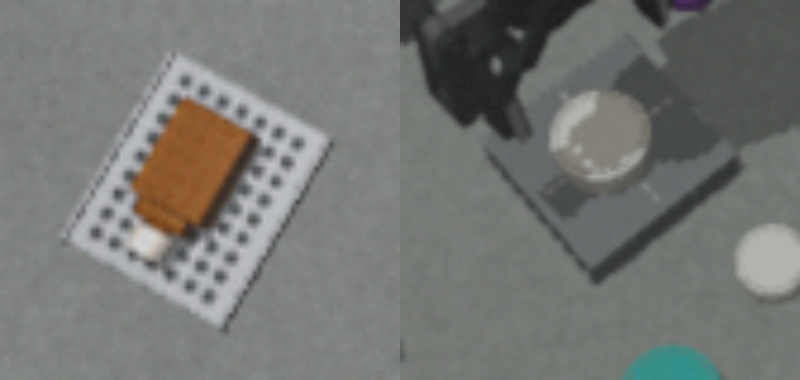

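Flask lies along the tray, about 3 mm from its middle, which is fine. The dish (crop right ~600,135) lies under the gripper. Descending to grip it.

Call:
play_rows:
  steps:
    - [0,0,0,-1,0.5,15,-1]
    - [0,0,0,0,0,20,-1]
    - [0,0,0,0,0,15,-1]
    - [0,0,0,0,0,8,-1]
    - [0,0,0,0,0,5,-1]
    - [0,0,0,0,0,2,-1]
    - [0,0,0,0,0,0,-1]
    - [0,0,0,0,0,0,-1]

```text
t: 21.02
position: [634.9, -135.8, 28.5]
tool_rot: [179.9, 0.0, 90.0]
force: [0.1, -0.1, -0.1]
width: 85.5
grip_force: 0.0
```

Call:
play_rows:
  steps:
    - [0,0,0,0,0,0,-0.4]
    - [0,0,0,0,0,0,-0.2]
    - [0,0,0,0,0,0,0]
    - [0,0,0,0,0,0,0.5]
    - [0,0,0,0,0,0,1]
    - [0,0,0,0,0,0,1]

```text
t: 21.52
position: [635.2, -136.0, 29.2]
tool_rot: [179.9, 0.0, 90.0]
force: [0.2, -0.5, 5.9]
width: 52.8
grip_force: 63.3
```

Call:
play_rows:
  steps:
    - [0,0,0,0,0,-5,1]
    - [0,0,0,0,0,-15,1]
    - [0,0,0,0,0,-25,1]
    - [0,0,0,0,0,-30,1]
    - [0,0,0,0,0,-20,1]
    - [0,0,0,0,0,-5,1]
    - [0,0,0,0,0,0,1]

```text
t: 22.1
position: [635.6, -136.0, 130.6]
tool_rot: [179.8, 0.0, 90.0]
force: [-0.2, -0.0, -0.7]
width: 52.4
grip_force: 62.8
```

Call:
play_rows:
  steps:
    - [0,0,0,-10,-10,0,1]
    - [0,0,0,-20,-18,0,1]
    - [0,0,0,-26,-23,0,1]
    - [0,0,0,-26,-23,0,1]
    - [0,0,0,-26,-23,0,1]
    - [0,0,0,-26,-23,0,1]
    - [0,0,0,-26,-22,0,1]
    - [0,0,0,-20,-18,0,1]
    - [0,0,0,-10,-10,0,1]
    - [0,0,0,0,0,0,1]

```text
t: 22.93
position: [459.6, -328.6, 126.6]
tool_rot: [-179.8, -0.0, 89.6]
force: [-0.4, -0.7, -0.6]
width: 52.3
grip_force: 62.8
```

Call:
play_rows:
  steps:
    - [0,0,0,0,0,15,1]
    - [0,0,0,0,0,20,1]
    - [0,0,0,0,0,20,1]
    - [0,0,0,0,0,15,1]
    - [0,0,0,0,0,8,1]
    - [0,0,0,0,0,5,1]
    - [0,0,0,0,0,2,1]
    - [0,0,0,0,0,0,1]
    - [0,0,0,0,0,0,1]

```text
t: 23.68
position: [464.9, -325.8, 43.5]
tool_rot: [179.9, 0.0, 90.0]
force: [0.8, 0.6, -0.5]
width: 52.7
grip_force: 62.8
```

```bash
python3 - <<'E'
from ref import *
s=manip.get_state();print(s["position"],s["tool_rot"],s["joint_positions"],s["force"])
c,W=cam("scene");cv2.imwrite("pics/s6.png",cv2.resize(c["color"][30:180,180:380],None,fx=3,fy=3))
print("dish S",fitcirc(W,(465,-325),40,50,70))
E
```

```text
[ 464.92206656 -325.79703295   43.48963255] [1.79934278e+02 2.41789118e-02 9.00132125e+01] [ -0.62325049  21.31087044  38.86818021 107.79331688 -15.93621529
  56.28674535  45.28167387] [ 0.82210592  0.55149532 -0.4841176 ]
dish S ((array([ 465., -323.]), 39.5, array([ 463.5, -317.2,   59.3])), 426)
```

View pics/s6.png

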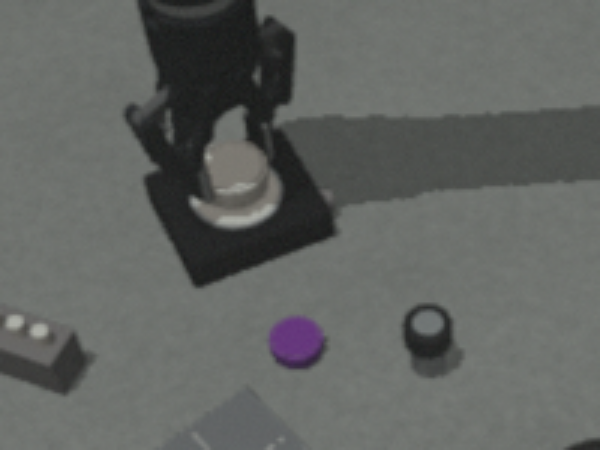

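The dish (crop ~235,170) is held level just above the window. Lowering.

Call:
play_rows:
  steps:
    - [0,0,0,-0.5,0,3,1]
    - [0,0,0,0,0,2,1]
    - [0,0,0,0,0,1,1]
    - [0,0,0,0,0,1,1]
    - [0,0,0,0,0,0,1]
    - [0,0,0,0,0,0,1]

```text
t: 24.23
position: [464.2, -326.1, 35.8]
tool_rot: [-180.0, -0.0, 90.0]
force: [1.1, -0.4, 0.2]
width: 52.5
grip_force: 62.8
```

Call:
play_rows:
  steps:
    - [0,0,0,0,0,1,1]
    - [0,0,0,0,0,1,1]
    - [0,0,0,0,0,0,1]

```text
t: 24.48
position: [464.4, -326.2, 35.1]
tool_rot: [180.0, -0.0, 90.0]
force: [-2.4, 2.5, 8.8]
width: 52.6
grip_force: 63.9
```

Call:
play_rows:
  steps:
    - [0,0,0,0,0,0,-0.3]
    - [0,0,0,0,0,0,-0.6]
    - [0,0,0,0,0,0,-1]
    - [0,0,0,0,0,0,-1]
    - [0,0,0,0,0,-10,-1]
    - [0,0,0,0,0,-25,-1]
    - [0,0,0,0,0,-35,-1]
    - [0,0,0,0,0,-35,-1]
    - [0,0,0,0,0,-5,-1]
    - [0,0,0,0,0,0,-1]

```text
t: 25.32
position: [466.0, -327.5, 147.3]
tool_rot: [179.7, 0.1, 90.0]
force: [-0.2, 0.1, 0.1]
width: 85.3
grip_force: 0.0
```

Call:
play_rows:
  steps:
    - [0,0,0,20,0,0,-1]
    - [0,0,0,40,-1,0,-1]
    - [0,0,0,41,-1,0,-1]
    - [0,0,0,41,-1,0,-1]
    - [0,0,0,41,-1,0,-1]
    - [0,0,0,41,-1,0,-1]
    - [0,0,0,41,-1,0,-1]
    - [0,0,0,41,-1,0,-1]
    - [0,0,0,41,0,0,-1]
    - [0,0,0,40,0,0,-1]

```text
t: 26.15
position: [455.7, 62.9, 142.7]
tool_rot: [-179.9, 0.0, 90.0]
force: [0.4, 0.2, 0.3]
width: 85.2
grip_force: 0.0
```

Call:
play_rows:
  steps:
    - [0,0,0,0,0,0,-1]
    - [0,0,0,0,0,0,-1]
    - [0,0,0,0,0,0,-1]

```text
t: 26.4
position: [456.5, 60.2, 142.8]
tool_rot: [-179.9, 0.1, 90.0]
force: [0.5, -0.6, 0.1]
width: 85.3
grip_force: 0.0
```

```bash
python3 - <<'E'
from ref import *
s=manip.get_state();print(s["position"],s["tool_rot"],s["joint_positions"])
for n in("top","scene"):
    c,W=cam(n);print(n,"dish",fitcirc(W,(465,-325),45,44,70)); print("jar",fitcirc(W,(457,62),45,55,75))
    P=onplane(n,lambda c:c.sum(-1)>270,(631,-136),75,24);print("block",rect(P),"blockD",rect(sel(W,(632,-133),80,20,29)))
    cv2.imwrite(f"pics/{n}7.png",c["color"])
a=cv2.imread("pics/scene7.png"); b=cv2.imread("pics/scene7.png")
cv2.imwrite("pics/c7.png",np.hstack([cv2.resize(a[70:150,210:310],(400,320)),cv2.resize(b[130:250,300:450],(400,320))]))
E
```

```text
[456.45866641  60.21937582 142.7766871 ] [-1.79885857e+02  7.04417839e-02  9.00209801e+01] [-32.24811734  -1.51034505  21.22704326 116.10004653   0.65326967
  65.43477632 -11.27972485]
top dish ((array([ 463.1, -325.5]), 27.6, array([ 462.4, -325.3,   49.4])), 371)
jar ((array([0., 0.]), 0.0, array([nan, nan, nan])), 0)
block (array([ 642.1, -136.1]), array([147.9, 126.9]), 86.8) blockD (array([ 630. , -137.3]), array([104.1, 104.6]), 86.5)
scene dish ((array([ 463.7, -324. ]), 28.3, array([ 465.4, -321.6,   50.7])), 374)
jar ((array([457.8,  61.8]), 22.5, array([459.8,  63.2,  66.3])), 395)
block (array([ 629.7, -147.1]), array([127.4, 149.4]), 84.6) blockD (array([ 631.1, -135.8]), array([106.7, 103.8]), 86.9)
  return _methods._mean(a, axis=axis, dtype=dtype,
  ret = um.true_divide(
```

View pics/c7.png

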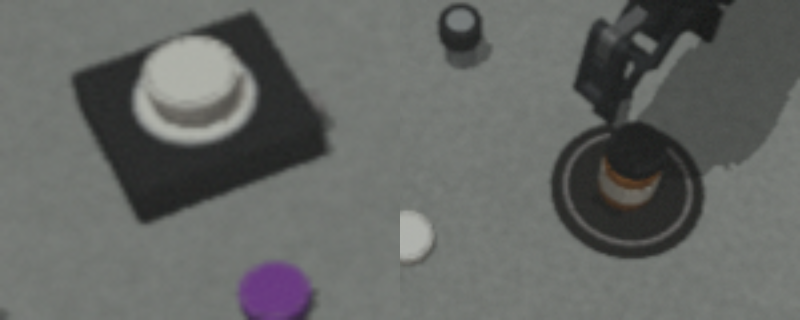

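The dish sits on the window (left crop ~190,85), 2 mm from its centre. The jar stands on the mat under the gripper (right crop ~630,165). Now I pick up the jar.

Call:
play_rows:
  steps:
    - [0,0,0,1,0.5,20,-1]
    - [0,0,0,0,0,30,-1]
    - [0,0,0,0,0,30,-1]
    - [0,0,0,0,0,20,-1]
    - [0,0,0,0,0,12,-1]
    - [0,0,0,0,0,6,-1]
    - [0,0,0,0,0,2,-1]
    - [0,0,0,0,0,0,-1]
    - [0,0,0,0,0,0,-1]

```text
t: 27.35
position: [458.6, 61.7, 24.7]
tool_rot: [179.9, -0.0, 90.0]
force: [-0.8, -0.0, -0.2]
width: 85.2
grip_force: 0.0
```

Call:
play_rows:
  steps:
    - [0,0,0,0,0,0,-0.3]
    - [0,0,0,0,0,0,0]
    - [0,0,0,0,0,0,0.3]
    - [0,0,0,0,0,0,1]
    - [0,0,0,0,0,0,1]
    - [0,0,0,0,0,0,1]

```text
t: 27.85
position: [458.4, 62.1, 24.6]
tool_rot: [179.9, -0.0, 90.0]
force: [-0.7, -0.2, 6.7]
width: 42.8
grip_force: 60.9
```

Call:
play_rows:
  steps:
    - [0,0,0,0,0,-8,1]
    - [0,0,0,0,0,-20,1]
    - [0,0,0,0,0,-30,1]
    - [0,0,0,0,0,-30,1]
    - [0,0,0,0,0,-12,1]
    - [0,0,0,0,0,0,1]
    - [0,0,0,0,0,0,1]

```text
t: 28.43
position: [457.8, 62.0, 124.1]
tool_rot: [179.9, -0.0, 90.0]
force: [-0.5, 0.1, -2.1]
width: 42.8
grip_force: 61.1
```

Call:
play_rows:
  steps:
    - [0,0,0,-10,9,0,1]
    - [0,0,0,-20,17,0,1]
    - [0,0,0,-27,24,0,1]
    - [0,0,0,-28,24,0,1]
    - [0,0,0,-28,24,0,1]
    - [0,0,0,-28,24,0,1]
    - [0,0,0,-27,24,0,1]
    - [0,0,0,-20,17,0,1]
    - [0,0,0,-10,9,0,1]
    - [0,0,0,0,0,0,1]

```text
t: 29.27
position: [629.3, -140.2, 121.0]
tool_rot: [-179.8, 0.2, 89.7]
force: [-0.3, -0.5, -1.1]
width: 42.8
grip_force: 61.2
```

Call:
play_rows:
  steps:
    - [0,0,0,0,0,10,1]
    - [0,0,0,0,0,20,1]
    - [0,0,0,0,0,20,1]
    - [0,0,0,0,0,12,1]
    - [0,0,0,0,0,6,1]
    - [0,0,0,0,0,4,1]
    - [0,0,0,0,0,2,1]
    - [0,0,0,0,0,0,1]
    - [0,0,0,0,0,0,1]

```text
t: 30.02
position: [630.4, -136.1, 50.7]
tool_rot: [179.9, 0.0, 90.0]
force: [0.8, -0.0, -1.1]
width: 42.6
grip_force: 61.2
```

Call:
play_rows:
  steps:
    - [0,0,0,0,0,2,1]
    - [0,0,0,0,0,1.5,1]
    - [0,0,0,0,0,1,1]
    - [0,0,0,0,0,0,1]
    - [0,0,0,0,0,0,1]

```text
t: 30.43
position: [629.8, -136.1, 45.3]
tool_rot: [180.0, -0.0, 90.0]
force: [0.4, 0.0, -1.2]
width: 43.0
grip_force: 61.2
```

Call:
play_rows:
  steps:
    - [0,0,0,0,0,1,1]
    - [0,0,0,0,0,0.5,1]
    - [0,0,0,0,0,0,1]

```text
t: 30.68
position: [630.0, -136.2, 44.7]
tool_rot: [180.0, -0.0, 90.0]
force: [-2.4, 0.0, 4.6]
width: 42.6
grip_force: 61.7
```

Contact; release, lift and back away.

Call:
play_rows:
  steps:
    - [0,0,0,0,0,0,0]
    - [0,0,0,0,0,0,-0.2]
    - [0,0,0,0,0,0,-0.5]
    - [0,0,0,0,0,0,-1]
    - [0,0,0,0,0,0,-1]
    - [0,0,0,0,0,-10,-1]
    - [0,0,0,0,0,-30,-1]
    - [0,0,0,0,0,-40,-1]
    - [0,0,0,0,0,-40,-1]
    - [0,0,0,0,0,-20,-1]

```text
t: 31.52
position: [631.8, -137.1, 190.1]
tool_rot: [179.6, 0.1, 90.0]
force: [1.1, -0.4, 0.4]
width: 85.9
grip_force: 0.0
```

Call:
play_rows:
  steps:
    - [0,0,0,20,-10,0,-1]
    - [0,0,0,35,-15,0,-1]
    - [0,0,0,35,-15,0,-1]
    - [0,0,0,35,-15,0,-1]
    - [0,0,0,20,-5,0,-1]
    - [0,0,0,0,0,0,-1]
    - [0,0,0,0,0,0,-1]

```text
t: 32.1
position: [569.7, 10.5, 184.6]
tool_rot: [179.9, -0.0, 90.2]
force: [1.8, -0.3, -0.6]
width: 85.5
grip_force: 0.0
```

```bash
python3 - <<'E'
from ref import *
for n in("top","scene"):
    c,W=cam(n);print(n,"dish",fitcirc(W,(465,-325),45,44,70)); print("jar",fitcirc(W,(631,-136),45,75,95)); print("flask",rect(sel(W,(576,293),70,20,40)))
    print("eye",fitcirc(W,(458,-120),40,42,60)); print("obj",fitcirc(W,(410,239),40,25,60)); print("weight",fitcirc(W,(636,70),40,15,60))
    cv2.imwrite(f"pics/{n}9.png",c["color"])
E
```

```text
top dish ((array([ 462.9, -325.3]), 27.7, array([ 464.1, -325.5,   49.7])), 369)
jar ((array([ 628.3, -137.7]), 21.8, array([ 628.2, -136.1,   85.2])), 245)
flask (array([574.2, 295.3]), array([46.6, 89.9]), 61.1)
eye ((array([ 458.6, -119.6]), 17.5, array([ 458.1, -119.9,   49.7])), 147)
obj ((array([411.1, 243.4]), 14.1, array([410.7, 240.6,  36. ])), 89)
weight ((array([0., 0.]), 0.0, array([nan, nan, nan])), 0)
scene dish ((array([ 463.7, -324.5]), 28.3, array([ 466. , -322. ,   50.7])), 375)
jar ((array([ 629.6, -136.2]), 22.7, array([ 630.8, -133.5,   86.2])), 408)
flask (array([575.3, 296.9]), array([45.7, 90.7]), 62.2)
eye ((array([0., 0.]), 0.0, array([nan, nan, nan])), 0)
obj ((array([413.1, 245.9]), 14.6, array([417.4, 245.7,  35.6])), 182)
weight ((array([640.7,  74.2]), 16.1, array([644.3,  77.4,  28.2])), 235)
  return _methods._mean(a, axis=axis, dtype=dtype,
  ret = um.true_divide(
```

View pics/scene9.png

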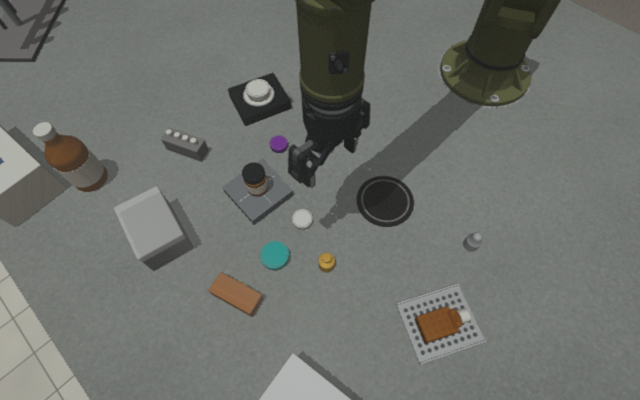

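The picture shows the dish on the plate (258,90), the jar on the block (255,178), the flask on the tray (442,323), the mat empty, and the other pieces unmoved.

```bash
python3 -c "
from plant import manip
print(manip.job_done())"
```

```text
the job is handed in; nothing more can be done
None
```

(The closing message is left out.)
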